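# Turn over a pigment jar to loosen the settled pigment

## Task

Take the square capped jar, turn it fully upside down and keep it still like that for two seconds to loosen the settled pigment, then set it upright on the square wooden coaster, centred and lined up with its sides, and let go. You may lay it on its side on the table to change grip, but always put it down gently. Leave the round jar, the ceramic dish and the fan where they are.

Things in the scene. Friction and masses are not known exactly. Their poses are not given: they have to be found in the camera images.
- jar: loose square jar, upright at the start: amber glass body 52 x 52 mm, 56 mm tall; round black cap 40 mm across, 15 mm tall, on a 4 mm neck; 75 mm tall in all, 200 to 390 g. Origin: centre of the underside; z points to the cap, x and y are normal to the flat sides. The glass part is centred 28 mm up z. Laid on a flat side it does not roll and its axis is 26 mm above the table.
- coaster: fixed square wooden coaster 90 x 90 mm, 8 mm thick, on the table. Origin at the centre of its underside (table level), so its top is 8 mm above; x and y are along its sides.
- roundjar: bystander: loose round amber glass jar with black cap, 58 mm across and 70 mm tall. Origin at the centre of its underside, z up.
- dish: bystander: loose pale green ceramic ink dish, 112 mm across, 36 mm tall. Origin at the centre of its underside.
- fan: bystander: painted round hand fan lying flat, 5 mm thick; blade 150 mm across, its centre at the origin; wooden handle along -x out to 210 mm.
- table: the white work table, fixed, top at z = 0; its pose carries no other information.
Not all that is in view belongs to the job. What is meant by the coaster is not purple or turquoise, and is the smaller of those in its own colour.

How it is judged:
By the outcome, as a careful person would: the job done as asked, in the order asked, and still so for the second after the job is handed in, with the robot touching nothing.
It also fails if it takes over 72 s, if anything falls off the work surface, if the arm or the gripper's body presses on something with over 40 N, if the wrist force passes 120 N, or if a joint passes its speed limit or range.

## Robot

A 7-joint arm with a two-finger parallel gripper is mounted at the origin on the work surface. World frame = base frame: x ahead of the robot, y to its left, z up, the work surface at z = 0. Lengths are in m, angles in rad, forces in N, time in s.
With the tool pointing down it reaches from about 0.425 to 0.875 m from the base axis. Payload 4.7 kg.
Tool frame: the origin (TCP) lies at the very end of the fingers, on their centre line; the grasp point (between the pads) lies 19 mm behind it; z points along the fingers, y is the line along which they close (so a half turn about z gives the same grasp; the last joint's range is limited). The gripper opens to 85 mm and grips with 20 to 120 N. Pads are 22 mm wide; open, the fingers measure 114 mm over their backs; the gripper's body (76 mm by 85 mm) begins 54 mm behind the grasp point. The pads swing forward as they close: fully open they stand 13 mm farther back than shut.
Start: joints at [-1.181, 0.321, -0.07, 1.45, 0.023, 1.371, -0.057], TCP at [0.239, 0.605, 0.231] pointing down, gripper open.
Joint ranges: [-2.86, 2.86], [-0.3, 2.09], [-1.38, 1.24], [0.06, 2.45], [-1.56, 4.7], [0.09, 2.05], [-2.69, 2.69]. Speed limits (rad/s): [2.57, 2.57, 3.14, 3.14, 3.14, 3.14, 3.14].

## Interface

Orientations are given as [roll, pitch, yaw] about the fixed x, y, z axes, in that order (R = Rz(yaw) Ry(pitch) Rx(roll)).
In Python, from plant import arm gives the robot as it stands. The module is installed in compiled form; this text tells all that it offers. Calls block until the motion is done:
- arm.move_to(position, orientation): joint-space move of the TCP to a pose.
- arm.move_linear(position, orientation=None, velocity=0.15): straight line of the TCP; orientation=None keeps the orientation; velocity is the mean speed in m/s.
- arm.set_joints(angles): joint-space move.
- arm.move_gripper(opening, strength=None): finger opening in m; strength is the grip in N (None keeps the last); returns when the fingers have stopped.
- arm.wait(seconds).
- arm.solve_ik(position, orientation): joint angles nearest the present ones, or None.
- arm.read_camera(name): name is "scene" or "side" or "wrist"; returns a dict with "pixels" (420x560x3 uint8, red, green, blue), "mtx" (3x3 intrinsics, pixels), "dist" ([k1, k2, p1, p2, k3] as OpenCV has them; the pictures are not rectified), "origin" and "rotation" of the camera in the world. Camera axes: x right, y down, z forward; pixel columns grow to the right and rows downward; lengths in m; the calibration is good to about 2 mm. A picture is of the moment at which its call begins. There is no depth.
A pose or a line that the arm cannot do raises arm.MotionError and nothing moves.
- arm.finish_job(): hands the job in; it is judged then, once.
Readings, each from a call of its own:
- arm.current_time(): time.
- arm.current_joint_positions(): joint angles.
- arm.current_joint_velocities(): joint speeds.
- arm.current_joint_efforts(): joint torques, N m.
- arm.current_position(): TCP position.
- arm.current_ee_rot(): TCP orientation.
- arm.current_ft_force(): force on the tool from outside, world axes, zero at the start.
- arm.current_moment(): the same for the moment, N m.
- arm.current_finger_gap(): finger opening in m.
- arm.current_finger_force(): force on a finger pad.
Only numpy, scipy, OpenCV 4.12 (cv2) and the standard library are available. Lean on these libraries where they do the work, as an engineer would, in place of code of your own. Each camera call takes 0.05 s, during which the arm holds its last target. There are 200 camera calls.

## Working session

There is one attempt and no reset: what is moved stays moved. The work goes in short steps, each a Python script; the robot and the scene stay as the last script left them, time stands still between calls to the robot, and variables do not carry over. Pictures are saved under pics/ and viewed, at most 10 in all, crops included, and the job is handed in when it is done.

```bash
mkdir -p pics
python3 - <<'E'
from plant import arm
import cv2,pickle
for n in ["scene","side"]:
    c=arm.read_camera(n); pickle.dump(c,open(n+'.pkl','wb'))
    cv2.imwrite(f'pics/{n}0.png',c['pixels'][...,::-1])
    print(n,c['origin'],c['rotation'],c['mtx'],c['dist'])
E
```

```text
scene [ 1.11629204 -0.319751    0.94755118] [-2.49324679 -0.01666848  1.08115017] [[456.94188572   0.         278.34988439]
 [  0.         456.94188572 207.87679805]
 [  0.           0.           1.        ]] [-0.07719009  0.          0.          0.          0.        ]
side [ 0.50508865 -0.61351376  0.79315725] [-2.46856962 -0.01081459 -0.0136328 ] [[396.37566146   0.         281.58735694]
 [  0.         396.37566146 207.99157287]
 [  0.           0.           1.        ]] [0.00911594 0.         0.         0.         0.        ]
```

View pics/scene0.png

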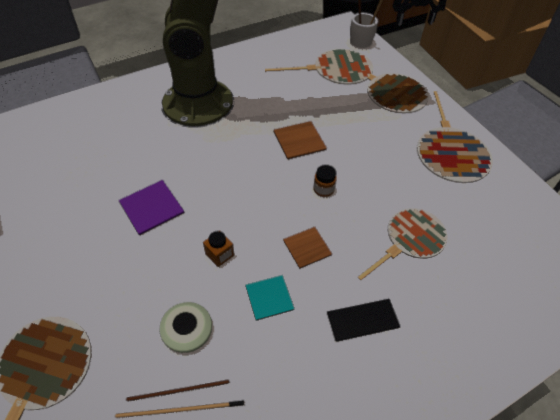

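View pics/side0.png

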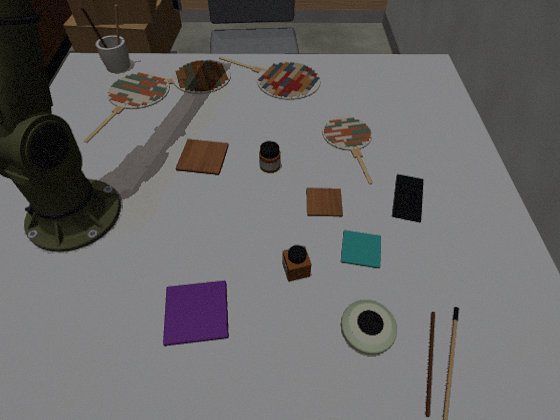

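The scene view shows the square jar at (219,247), with the side view showing it at (297,262). The round jar is at (325,180). The coaster candidates in the scene view are:
- purple (152,207)
- turquoise (270,297)
- wooden A (300,140)
- wooden B (307,247)

B looks the smaller of the wooden pair, so I'll measure it next.

```bash
cat > h.py <<'E'
import numpy as np,cv2,pickle
from scipy.spatial.transform import Rotation as R
def rays(c,uv):
    p=cv2.undistortPoints(np.array(uv,float).reshape(-1,1,2),c['mtx'],np.array(c['dist'],float)).reshape(-1,2)
    rot=np.array(c['rotation'],float)
    M=rot if rot.shape==(3,3) else R.from_euler('xyz',rot).as_matrix()
    return np.c_[p,np.ones(len(p))]@M.T
def onplane(c,uv,z):
    d=rays(c,uv);o=np.array(c['origin']);return (o+d*((z-o[2])/d[:,2])[:,None])[:,:2]
def blob(c,seed,lo,hi):
    hsv=cv2.cvtColor(c['pixels'],cv2.COLOR_RGB2HSV); m=cv2.inRange(hsv,lo,hi)
    m=cv2.morphologyEx(m,cv2.MORPH_CLOSE,np.ones((3,3)))
    n,l,s,ce=cv2.connectedComponentsWithStats(m)
    k=l[seed[1]-8:seed[1]+9,seed[0]-8:seed[0]+9].ravel();k=k[k>0]
    m=(l==np.bincount(k).argmax()).astype(np.uint8)
    return max(cv2.findContours(m,cv2.RETR_EXTERNAL,cv2.CHAIN_APPROX_NONE)[0],key=len).reshape(-1,2)
def rect(P):
    (x,y),(w,h),a=cv2.minAreaRect((P*1000).astype(np.float32)); return np.round([x,y,w,h,a],1)
E
python3 - <<'E'
from h import *
S={'scene':[(300,140),(307,247),(219,247),(217,239),(186,326),(325,173)],'side':[(203,156),(324,202),(297,266),(297,254),(369,325),(270,148)]}
W=((0,90,40),(22,255,255))
for n in S:
    c=pickle.load(open(n+'.pkl','rb')); s=S[n]
    for k,nm in [(0,'A'),(1,'B')]: print(n,nm,rect(onplane(c,blob(c,s[k],*W),.008)))
    # cap tops: dark blob
    for k,zt in [(3,.075),(5,.07)]:
        b=blob(c,s[k],(0,0,0),(180,255,38)); print(n,'cap bbox',b.min(0),b.max(0),onplane(c,[b.mean(0)],zt-.006), len(b))
    print(n,'jar',rect(onplane(c,blob(c,s[2],*W),.0)))
    u,v=s[2]; cr=c['pixels'][v-55:v+45,u-65:u+65,::-1]; 
    cr=cv2.resize(cr,(390,300),interpolation=cv2.INTER_CUBIC)
    u,v=s[1]; c2=cv2.resize(c['pixels'][v-50:v+50,u-65:u+65,::-1],(390,300),interpolation=cv2.INTER_CUBIC)
    S[n]=np.hstack([cr,c2])
cv2.imwrite('pics/crop.png',np.vstack([S['scene'],S['side']]))
E
```

```text
scene A [300.3 202.1 120.7 124.3  81.5]
scene B [631.   35.3  88.1  89.2  87.4]
scene cap bbox [209 232] [225 247] [[ 0.55128495 -0.16149062]] 46
scene cap bbox [316 166] [334 182] [[0.49162371 0.16769399]] 52
scene jar [ 531.  -155.3   80.4   66.8   14.3]
side A [301.  201.2 126.  123.2  81.3]
side B [631.3  33.4  91.3  88.   87.5]
side cap bbox [288 246] [306 263] [[ 0.55175221 -0.16267523]] 52
side cap bbox [260 142] [279 162] [[0.49148032 0.15318258]] 76
side jar [ 556.7 -144.5   58.5   80.     8.2]
```

View pics/crop.png

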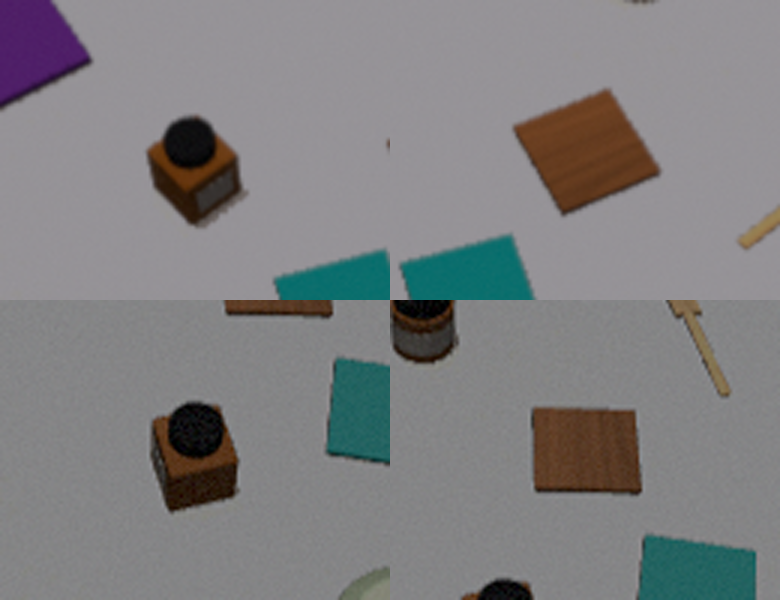

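The crop shows B as a plain wooden square, with the jar upright and its cap up. B measures 89 mm and A about 124 mm, so B is the coaster, at about (0.631, 0.034). Next I'll get the jar's yaw from its corners, the bystander positions and the IK feasibility. The plan is one tilted side grasp, a roll to invert, then placing.

```bash
cat >> h.py <<'E'
def tool(az,t,flip=0):
    """tool z at azimuth az, pointing t below horizontal; y horizontal; flip=1: rolled half a turn"""
    z=np.array([np.cos(az)*np.cos(t),np.sin(az)*np.cos(t),-np.sin(t)]); y=np.array([-np.sin(az),np.cos(az),0])*(-1 if flip else 1)
    return np.c_[np.cross(y,z),y,z]
E
python3 - <<'E'
from h import *
from plant import arm
sc=pickle.load(open('scene.pkl','rb'));si=pickle.load(open('side.pkl','rb'))
a=lambda x,y:(154+x/3,192+y/3); b=lambda x,y:(232+x/3,211+(y-300)/3)
print('sc base',onplane(sc,[a(156,190),a(197,224),a(242,192)],0)); print('sc top',onplane(sc,[a(149,153),a(193,183),a(240,157)],.056))
print('si base',onplane(si,[b(170,510),b(237,492)],0));print('si top',onplane(si,[b(151,422),b(165,474),b(236,457)],.056))
print('dish',onplane(sc,[(186,326)],.018),onplane(si,[(369,325)],.018),'rj',onplane(sc,[(325,174)],.07),onplane(si,[(270,148)],.07),
 'fan',onplane(sc,[(417,232)],0),'purple/turq',onplane(sc,[(152,207),(270,297)],.008))
q0=arm.current_joint_positions()
J=np.array([.551,-.162,.034]);C=np.array([.631,.0345,.042])
def ok(p,Rm):
    q=arm.solve_ik(list(p+.022*Rm[:,2]),list(R.from_matrix(Rm).as_euler('xyz')))
    return q
for t in (20,35,50):
  for nm,p in (('J',J),('C',C)):
    print(t,nm,[(az,f,np.round(q,2).tolist()) for az in range(-180,180,30) for f in (0,1) if (q:=ok(p,tool(np.radians(az),np.radians(t),f))) is not None])
  r=[]
  for x in (.4,.5,.6):
   for y in (-.2,0,.2):
    for z in (.2,.35):
     for az in range(-180,180,45):
      for f in (0,1):
       q=ok(np.array([x,y,z]),tool(np.radians(az),-np.radians(t),f))
       if q is not None:r.append((x,y,z,az,f,np.round(q,2).tolist()))
  print(t,'inv',len(r),*r[:8],sep='\n')
E
```

```text
sc base [[ 0.53669126 -0.1906494 ]
 [ 0.58053521 -0.17398738]
 [ 0.57013565 -0.13003376]]
sc top [[ 0.53773611 -0.19022143]
 [ 0.57811041 -0.17092717]
 [ 0.57325513 -0.12945483]]
si base [[ 0.53524397 -0.18976055]
 [ 0.58603036 -0.17505977]]
si top [[ 0.52103818 -0.14810194]
 [ 0.53028622 -0.19132278]
 [ 0.5812928  -0.1778751 ]]
dish [[ 0.69131093 -0.29989418]] [[ 0.69501586 -0.29997802]] rj [[0.49516719 0.16330776]] [[0.49281379 0.16642192]] fan [[0.71927831 0.30813483]] purple/turq [[ 0.34295033 -0.25990561]
 [ 0.70907212 -0.10630141]]
20 J [(-150, 0, [-0.37, 1.2, 0.63, 1.14, 0.14, 1.92, -0.83]), (-150, 1, [-0.2, 1.13, 0.32, 1.13, 0.34, 1.97, 2.15]), (-120, 0, [-0.61, 1.04, 0.6, 1.5, 0.42, 1.53, -0.77]), (-120, 1, [-0.32, 0.93, 0.17, 1.49, 0.7, 1.67, 2.17]), (-90, 0, [-0.74, 0.82, 0.5, 1.89, 0.85, 1.18, -0.93]), (-90, 1, [-0.41, 0.74, 0.1, 1.88, 1.08, 1.37, 2.09]), (-60, 0, [-0.85, 0.67, 0.52, 2.28, 1.48, 0.91, -1.27]), (-60, 1, [-0.45, 0.59, 0.11, 2.27, 1.61, 1.13, 1.88]), (30, 0, [1.22, 0.65, -0.44, 2.21, -1.55, 0.93, -1.91]), (30, 1, [1.22, 0.65, -0.44, 2.21, -1.55, 0.93, 1.23])
[... 7190 characters left out ...]
-0.89, 1.67, 1.1]), (150, 0, [-0.47, 1.17, 1.06, 1.18, -0.99, 2.0, -1.57]), (150, 1, [-0.2, 0.95, 0.46, 1.16, -0.58, 1.8, 1.34])]
50
inv
192
(0.4, -0.2, 0.2, -135, 0, [-0.72, 1.52, 0.85, 1.76, 0.74, 1.95, -0.68])
(0.4, -0.2, 0.2, -135, 1, [-0.73, 1.54, 0.86, 1.76, 0.72, 1.94, 2.48])
(0.4, -0.2, 0.2, -90, 0, [-0.9, 1.42, 0.67, 2.09, 1.0, 1.73, -1.39])
(0.4, -0.2, 0.2, -90, 1, [-0.67, 1.27, 0.49, 2.08, 1.14, 1.96, 1.64])
(0.4, -0.2, 0.2, -45, 0, [-1.22, 1.81, 0.65, 2.33, 1.09, 1.4, -2.16])
(0.4, -0.2, 0.2, -45, 1, [-0.99, 1.63, 0.59, 2.33, 1.24, 1.65, 0.89])
(0.4, -0.2, 0.2, 0, 0, [1.74, 1.49, -0.65, 2.26, -1.38, 1.72, -1.04])
(0.4, -0.2, 0.2, 0, 1, [1.74, 1.49, -0.65, 2.26, -1.38, 1.72, 2.1])
```

Run:
```python
from h import *
from plant import arm
Rm=tool(np.radians(-75),np.radians(70))
P=np.array([.551,-.16,.04])-.22*Rm[:,2]
arm.move_to(list(P),list(R.from_matrix(Rm).as_euler('xyz')))
c=arm.read_camera('wrist');pickle.dump(c,open('wrist.pkl','wb'));cv2.imwrite('pics/w0.png',c['pixels'][...,::-1])
print(arm.current_time(),c['origin'],c['rotation'],np.round(arm.current_joint_positions(),2))
```

```text
2.7833 [0.5008123 0.0299579 0.3545265] [ 2.49173347e+00 -6.12475409e-04  2.62975628e-01] [-0.68 -0.01  0.56  1.84  0.37  1.28  0.05]
```

View pics/w0.png

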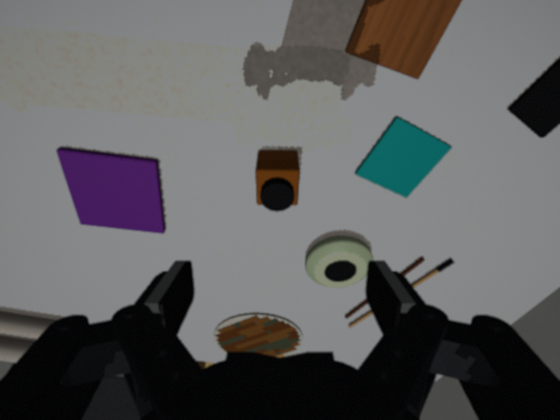

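The wrist view shows the square jar at (277,180), nearly aligned with the image. Its base edge is along v≈149 and the cap is at (277,194).

Run:
```python
from h import *
c=pickle.load(open('wrist.pkl','rb'))
b=blob(c,(277,160),(0,110,30),(22,255,255)); print(b.min(0),b.max(0))
hull=cv2.convexHull(b); print(cv2.approxPolyDP(hull,2,True).reshape(-1,2).tolist())
u0,u1=b[:,0].min(),b[:,0].max()
top=np.array([[u,b[b[:,0]==u,1].min()] for u in range(u0+4,u1-3)])
W=onplane(c,top,0);  print('base edge yaw',np.degrees(np.arctan(np.polyfit(W[:,0],W[:,1],1)[0])),W.mean(0))
# v channel rows for front-top glass edge
print(c['pixels'][145:212,268].sum(1).tolist())
k=blob(c,(277,195),(0,0,0),(180,255,30)); print('cap',k.min(0),k.max(0)); (x,y),r=cv2.minEnclosingCircle(k);print(x,y,r,onplane(c,[(x,y)],.072))
for n,s in(('scene',(217,239)),('side',(297,254))):
    d=pickle.load(open(n+'.pkl','rb'));k=blob(d,s,(0,0,0),(180,255,38));(x,y),r=cv2.minEnclosingCircle(k);
    for z in (.06,.075): 
        t=[(x,k[:,1].min())];print(n,z,onplane(d,[(x,y)],z),k.min(0),k.max(0))
    print('far rim z=.075',onplane(d,t,.075))
for u,v in [(0,0)]: pass
for n,m in [('L',b[:,0].min()),('R',b[:,0].max())]:
    pts=b[b[:,0]==m]; print(n,pts[:,1].min(),pts[:,1].max(),onplane(c,[(m,pts[:,1].mean())],.056))
```

```text
[256 151] [298 204]
[[295, 151], [298, 169], [296, 203], [258, 203], [256, 170], [259, 152]]
base edge yaw 15.044457437386326 [ 0.54362202 -0.14082405]
[391, 336, 288, 265, 205, 127, 77, 62, 72, 70, 71, 69, 69, 69, 71, 59, 65, 59, 60, 58, 63, 61, 59, 68, 92, 122, 141, 155, 162, 159, 160, 161, 160, 137, 99, 47, 13, 10, 11, 6, 22, 31, 41, 46, 41, 39, 38, 44, 40, 48, 36, 37, 43, 32, 45, 39, 37, 42, 37, 36, 46, 36, 74, 173, 291, 374, 412]
cap [261 178] [292 209]
276.69403076171875 193.70895385742188 16.548511505126953 [[ 0.54838116 -0.15852066]]
scene 0.06 [[ 0.54577014 -0.15997756]] [209 232] [225 247]
scene 0.075 [[ 0.55541221 -0.1626778 ]] [209 232] [225 247]
far rim z=.075 [[ 0.53622185 -0.15434408]]
side 0.06 [[ 0.55229959 -0.15680641]] [288 246] [306 263]
side 0.075 [[ 0.55133368 -0.1661504 ]] [288 246] [306 263]
far rim z=.075 [[ 0.55209482 -0.14596698]]
L 170 178 [[ 0.52077578 -0.14856812]]
R 169 179 [[ 0.56792127 -0.13589753]]
```

The jar is at (0.550, −0.162) with yaw 15°, and all three views agree within about 2 mm. Now the grasp.

```bash
cat >> h.py <<'E'
T=np.radians(38)
def tcp(g,Rm,back=0): return list(np.array(g)+(.021-back)*Rm[:,2]), list(R.from_matrix(Rm).as_euler('xyz'))
E
python3 - <<'E'
from h import *
from plant import arm
Rm=tool(np.radians(-75),T); g=[.550,-.162,.034]
arm.move_to(*tcp(g,Rm,.13)); print(np.round(arm.current_joint_positions(),2))
arm.move_linear(*tcp(g,Rm),velocity=.08); print(arm.current_time(),arm.current_ft_force())
arm.move_gripper(.045,60); print(arm.current_finger_gap(),arm.current_finger_force(),arm.current_ft_force(),arm.current_position())
c=arm.read_camera('side');cv2.imwrite('pics/g0.png',cv2.resize(c['pixels'][150:330,200:400,::-1],(800,600),fx=1,fy=1)[:,:])
q0=np.array(arm.current_joint_positions());print(np.round(q0,2),arm.current_time())
E
```

```text
[-0.81  0.32  0.39  2.09  0.87  1.14 -0.71]
5.3083 [-0.24323337  1.08239495  0.39895893]
0.0510181234197062 62.87587523460388 [-1.32806562  1.48467698  2.37212502] [ 0.55439442 -0.17784304  0.02131161]
[-0.67  0.5   0.47  2.12  1.    0.86 -0.77] 5.7667
```

View pics/g0.png

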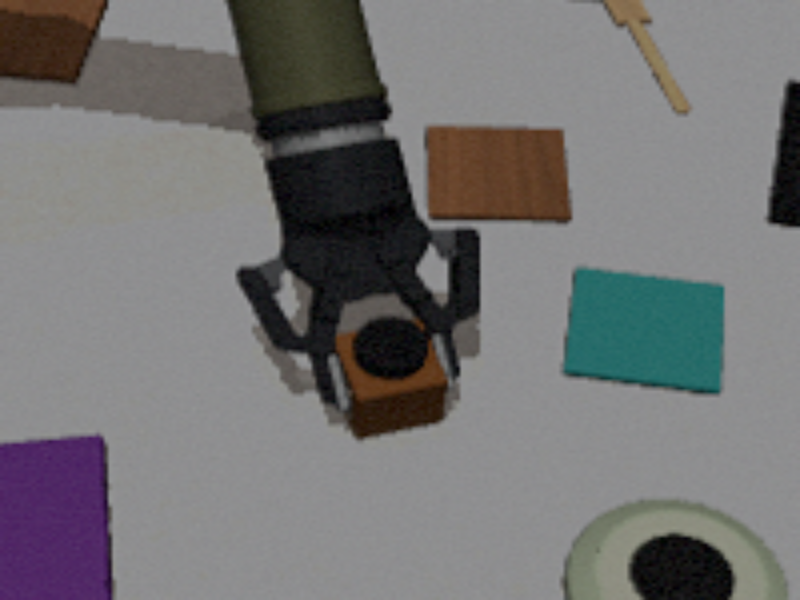

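The jar is held squarely between the pads, with a 51 mm gap. Next I lift it and find a nearby inverted pose.

Run:
```python
from h import *
from plant import arm
p=np.array(arm.current_position())
arm.move_linear(list(p+[0,0,.06]),velocity=.08); print(arm.current_ft_force(),arm.current_finger_gap())
arm.move_linear(list(p+[0,0.05,.3]),velocity=.2); q0=np.array(arm.current_joint_positions())
print(arm.current_time(),np.round(q0,2),arm.current_ft_force(),arm.current_moment())
r=[]
for x in (.45,.55,.65):
 for y in (-.15,0,.1):
  for z in (.3,.4,.5):
   for az in range(-180,180,15):
    for s in (1,):
     Rm=tool(np.radians(az),-T,1); q=arm.solve_ik(*tcp([x,y,z],Rm))
     if q is not None: d=np.abs(np.array(q)-q0); r.append((round(d.max(),2),round(d.sum(),2),x,y,z,az,np.round(q,2).tolist()))
r.sort(); print(len(r),*r[:10],sep='\n')
```

```text
[ 0.39722017  0.50050154 -2.98880806] 0.0515053585374933
8.0417 [-0.78  0.03  0.44  1.89  0.91  1.41 -0.32] [-0.1887807   0.25483329 -2.8763978 ] [ 1.27706963  0.30343506 -0.04756561]
368
(np.float64(1.31), np.float64(5.2), 0.65, 0.1, 0.3, 0, [-1.2, 1.1, 0.86, 2.27, 2.21, 1.7, 1.0])
(np.float64(1.32), np.float64(4.88), 0.55, -0.15, 0.3, -30, [-0.99, 1.13, 0.86, 2.43, 1.96, 1.64, 1.01])
(np.float64(1.34), np.float64(4.98), 0.65, -0.15, 0.3, -30, [-1.06, 1.37, 1.05, 2.23, 1.91, 1.34, 1.02])
(np.float64(1.35), np.float64(4.88), 0.65, -0.15, 0.3, -15, [-0.92, 1.38, 1.05, 2.27, 2.14, 1.56, 0.7])
(np.float64(1.35), np.float64(5.21), 0.65, 0, 0.3, -15, [-1.31, 1.38, 1.05, 2.27, 1.92, 1.36, 0.95])
(np.float64(1.35), np.float64(5.29), 0.65, 0.1, 0.3, 15, [-1.22, 1.39, 1.05, 2.28, 2.24, 1.71, 0.55])
(np.float64(1.37), np.float64(5.14), 0.65, 0, 0.3, 0, [-1.16, 1.4, 1.05, 2.3, 2.15, 1.59, 0.64])
(np.float64(1.44), np.float64(5.0), 0.65, -0.15, 0.3, 0, [-0.74, 1.37, 1.05, 2.24, 2.35, 1.84, 0.47])
(np.float64(1.44), np.float64(5.17), 0.65, 0, 0.3, 15, [-0.96, 1.38, 1.05, 2.27, 2.35, 1.89, 0.42])
(np.float64(1.48), np.float64(5.97), 0.55, 0.1, 0.3, -15, [-1.78, 1.48, 1.04, 2.4, 1.57, 1.15, 1.16])
```

Run:
```python
from h import *
from scipy.spatial.transform import Slerp
from plant import arm
q0=np.array(arm.current_joint_positions()); R0=tool(np.radians(-75),T); g0=np.array(arm.current_position())-.021*R0[:,2]
def ik(g,Rm): 
    q=arm.solve_ik(*tcp(g,Rm)); return None if q is None else np.array(q)
r=[]
for x in (.45,.55,.65):
 for y in (-.15,-.05,.05):
  for z in (.4,.47):
   for az in range(-90,31,15):
    q=ik([x,y,z],tool(np.radians(az),-T,1))
    if q is None: continue
    d=np.abs(q-q0).max()
    r.append((d,x,y,z,az,q))
r.sort(key=lambda k:k[0])
for d,x,y,z,az,q in r[:5]:
    S=Slerp([0,1],R.from_matrix([R0,tool(np.radians(az),-T,1)])); G=np.array([x,y,z])
    print(round(d,2),x,y,z,az,np.round(q,2))
    for s in (.25,.5,.75):
        k=ik(g0+s*(G-g0),S(s).as_matrix()); print('  ',s,None if k is None else np.round(k-(q0+s*(q-q0)),2))
```

```text
1.47 0.65 -0.05 0.4 -15 [-1.1   0.86  1.06  2.34  2.38  1.58  1.13]
   0.25 [ 0.57 -0.52 -0.48  0.06 -0.56 -0.59 -0.6 ]
   0.5 None
   0.75 None
1.57 0.65 -0.15 0.4 -30 [-0.99  0.89  1.06  2.28  2.25  1.49  1.25]
   0.25 [ 0.06  0.2  -0.1  -0.3  -0.24  0.26  0.1 ]
   0.5 [ 0.11  0.25 -0.19 -0.36 -0.28  0.35  0.16]
   0.75 [ 0.18  0.12 -0.3  -0.21 -0.17  0.33  0.14]
1.6 0.65 0.05 0.4 0 [-1.19  0.85  1.06  2.36  2.5   1.66  1.03]
   0.25 [ 0.07  0.23 -0.18 -0.27 -0.2   0.28 -0.05]
   0.5 [ 0.15  0.31 -0.31 -0.33 -0.26  0.41 -0.03]
   0.75 [ 0.06  0.27 -0.19 -0.19 -0.29  0.26 -0.02]
1.61 0.65 0.05 0.4 -15 [-1.33  0.88  1.06  2.31  2.19  1.49  1.29]
   0.25 [ 0.56 -0.52 -0.48  0.06 -0.49 -0.53 -0.71]
   0.5 None
   0.75 None
1.64 0.65 -0.15 0.4 -15 [-0.84  0.87  1.06  2.33  2.55  1.67  0.99]
   0.25 [ 0.57 -0.53 -0.48  0.07 -0.64 -0.65 -0.5 ]
   0.5 None
   0.75 None
```

Run:
```python
from h import *
from plant import arm
q0=list(arm.current_joint_positions()); pickle.dump(q0,open('q0.pkl','wb'))
arm.move_to(*tcp([.65,-.15,.4],tool(np.radians(-30),-T,1)))
print(arm.current_time(),np.round(arm.current_joint_positions(),2),arm.current_finger_gap(),arm.current_ft_force())
c=arm.read_camera('side'); cv2.imwrite('pics/inv.png',c['pixels'][...,::-1])
arm.wait(2.6); print(arm.current_time(),arm.current_finger_gap(),np.abs(arm.current_joint_velocities()).max())
```

```text
9.4417 [-0.99  0.89  1.06  2.28  2.25  1.49  1.25] 0.051518386260882586 [-0.36792232  0.17391457 -2.55756172]
12.0917 0.05147383834650502 0.001457228174698825
```

View pics/inv.png

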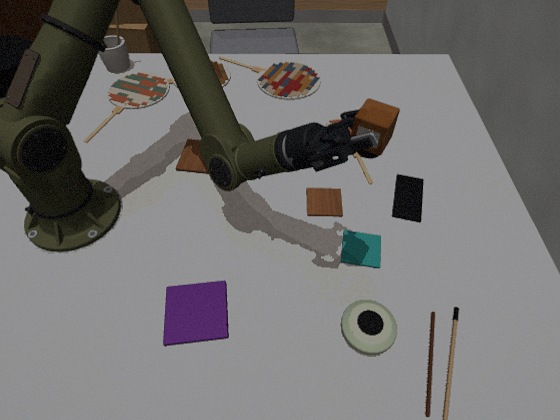

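The jar is fully inverted at (377,120), underside up and cap down, and was held 2.6 s. I'll go back upright, over the coaster, and check the in-hand offset.

Run:
```python
from h import *
from plant import arm
arm.set_joints(pickle.load(open('q0.pkl','rb')))
Rm=tool(np.radians(-92.5),T); g=np.array([.631,.0345,.042])
arm.move_to(*tcp(g+[0,0,.2],Rm)); print(np.round(arm.current_joint_positions(),2))
arm.move_linear(*tcp(g+[0,0,.04],Rm),velocity=.12); print(arm.current_time(),arm.current_finger_gap(),arm.current_ft_force())
out=[]
for n in('scene','side'):
    c=arm.read_camera(n);pickle.dump(c,open(n+'1.pkl','wb'))
    d=rays(c,[(0,0)])
    M=R.from_euler('xyz',c['rotation']).as_matrix()
    uv=cv2.projectPoints((np.array([[.631,.0345,.08]])-c['origin'])@M,np.zeros(3),np.zeros(3),c['mtx'],np.array(c['dist']))[0].ravel().astype(int); print(uv)
    out.append(cv2.resize(c['pixels'][uv[1]-50:uv[1]+50,uv[0]-50:uv[0]+50,::-1],(400,400),interpolation=cv2.INTER_CUBIC))
cv2.imwrite('pics/hov.png',np.hstack(out))
```

```text
[-0.78  0.56  0.43  1.46  0.59  1.59 -0.53]
15.7583 0.05153093670275447 [ 1.08891283 -0.07538001 -3.02462638]
[308 229]
[326 182]
```

View pics/hov.png

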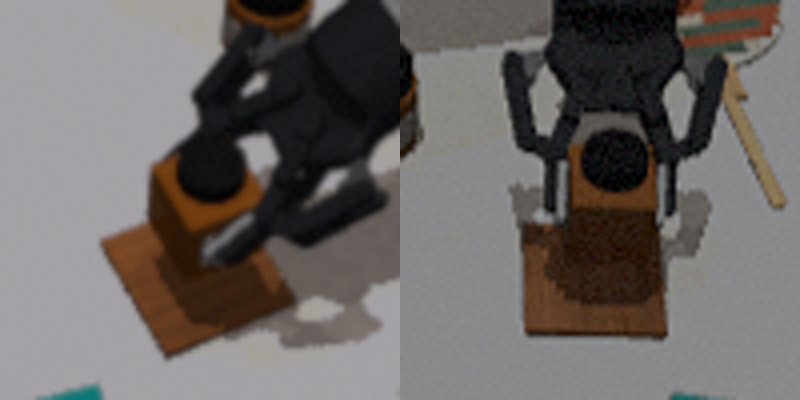

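The hover crops show the jar upright and square to the coaster. In the side view the cap is at about (330,172) px and the front top edge runs from (318,184) to (340,184).

Run:
```python
from h import *
sc=pickle.load(open('scene1.pkl','rb'));si=pickle.load(open('side1.pkl','rb'))
b=lambda x,y:(276+(x-400)/4,132+y/4); a=lambda x,y:(258+x/4,179+y/4)
print('cap',onplane(si,[b(616,160)],.117),onplane(sc,[a(210,168)],.117))
e=onplane(si,[b(567,208),b(657,210)],.104); print('front edge',e,e.mean(0))
e=onplane(sc,[a(150,187),a(187,222)],.104); print('scene edge',e)
# before-pick reference, same measures
s0=pickle.load(open('side.pkl','rb'));c0=pickle.load(open('scene.pkl','rb'))
print('ref cap', onplane(s0,[(297,254.5)],.069),onplane(c0,[(217,239.5)],.069))
# coaster corners (original images) 
for c,s,n in((s0,(324,202),'side'),(c0,(307,247),'scene')):
    k=blob(c,s,(0,90,40),(22,255,255)); print(n,cv2.approxPolyDP(k,4,True).reshape(-1,2).tolist(),(onplane(c,cv2.approxPolyDP(k,4,True).reshape(-1,2),.008)*1000).round(0).tolist())
w=pickle.load(open('wrist.pkl','rb'))
```

```text
cap [[0.63528186 0.03323844]] [[0.63294703 0.03500993]]
front edge [[0.60560811 0.00709334]
 [0.65817423 0.00530882]] [0.63189117 0.00620108]
scene edge [[0.62114411 0.0038331 ]
 [0.65128643 0.0104848 ]]
ref cap [[ 0.5520038  -0.16363883]] [[ 0.5513764  -0.16131368]]
side [[307, 188], [307, 214], [342, 215], [339, 189]] [[590.0, 79.0], [586.0, -7.0], [673.0, -11.0], [675.0, 76.0]]
scene [[314, 227], [284, 239], [299, 267], [330, 254]] [[589.0, 80.0], [586.0, -4.0], [672.0, -10.0], [675.0, 74.0]]
```

Run:
```python
from h import *
from plant import arm
Rm=tool(np.radians(-92.5),T); g=np.array([.6303,.0347,.042])
arm.move_linear(*tcp(g+[0,0,.006],Rm),velocity=.06); arm.wait(.2); f0=arm.current_ft_force()[2]
for dz in np.arange(.004,-.004,-.0005):
    arm.move_linear(*tcp(g+[0,0,dz],Rm),velocity=.01); arm.wait(.1); f=arm.current_ft_force()[2]
    if f-f0>1.5: break
print(dz,f0,f,arm.current_time())
arm.move_gripper(.06); arm.wait(.2); arm.move_gripper(.085); 
arm.move_linear(*tcp(g+[0,0,dz],Rm,.15),velocity=.1)
print(arm.current_time(),arm.current_ft_force())
out=[]
for n in('scene','side','wrist'):
    c=arm.read_camera(n);pickle.dump(c,open(n+'2.pkl','wb'))
    u,v={'scene':(307,247),'side':(324,202),'wrist':(280,150)}[n]; h=50 if n!='wrist' else 150
    out.append(cv2.resize(c['pixels'][v-h:v+h,u-h:u+h,::-1],(260,260) if n=='w' else (400,400),interpolation=cv2.INTER_CUBIC))
    if n=='side': cv2.imwrite('pics/pl.png',np.hstack(out))
cv2.imwrite('pics/plw.png',c['pixels'][...,::-1])
```

```text
-0.0005000000000000004 -2.6688152932352556 4.531348678442124 20.375
22.85 [ 0.3210546  -0.40627316  0.25814025]
```

View pics/pl.png

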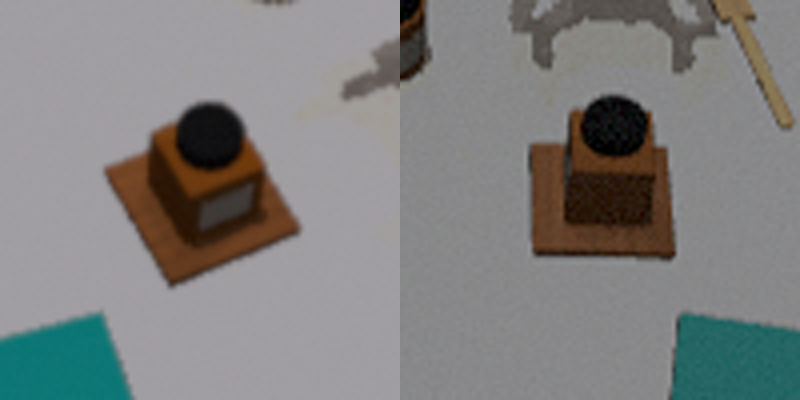

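View pics/plw.png

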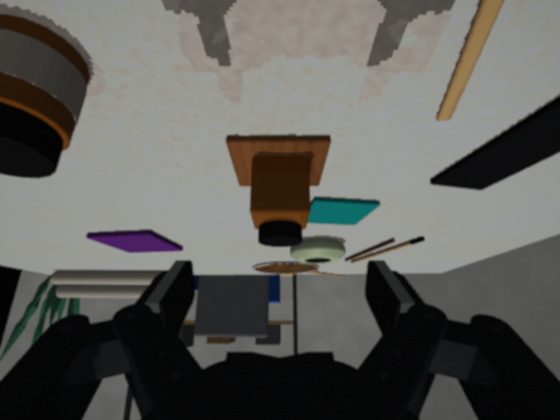

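The jar stands upright on the coaster and has been released. In the side crop the jar's front base edge spans x≈565–652 and the coaster about 532–672. I'll quantify the centring from intensity profiles.

Run:
```python
from h import *
for n in('side','wrist','scene'):
    c=pickle.load(open(n+'2.pkl','rb')); c['V']=c['pixels'].astype(int).sum(2)
    if n=='side':
        for r in (244,250,254,256,258,260,262): v=r-48; print('side',152+50-50+ (r-196-0)//1*0+v, c['V'][v,300:350].tolist())
        print('col 326 v195-220',c['V'][195:222,326].tolist())
    if n=='wrist':
        for v in (145,150,153,156,160): print('w',v,c['V'][v,224:336].tolist())
        print('col 280',c['V'][128:170,280].tolist()); print('col 240',c['V'][128:195,240].tolist())
```

```text
side 348 [417, 412, 402, 406, 409, 424, 339, 193, 194, 207, 197, 200, 205, 222, 173, 126, 85, 71, 88, 105, 78, 98, 81, 73, 82, 78, 88, 69, 85, 102, 78, 40, 80, 78, 37, 60, 66, 65, 188, 177, 191, 316, 415, 412, 411, 414, 411, 409, 411, 397]
side 354 [409, 402, 412, 410, 417, 413, 333, 187, 207, 202, 183, 194, 194, 217, 229, 72, 79, 74, 48, 95, 71, 93, 63, 54, 94, 64, 61, 75, 74, 69, 63, 80, 74, 93, 96, 86, 66, 165, 163, 196, 178, 228, 422, 423, 414, 405, 412, 405, 411, 402]
side 358 [407, 419, 408, 417, 410, 412, 341, 214, 192, 201, 203, 202, 207, 220, 211, 54, 60, 72, 69, 75, 79, 72, 79, 48, 90, 96, 75, 62, 89, 38, 76, 61, 74, 70, 54, 79, 80, 173, 165, 170, 186, 160, 367, 410, 402, 411, 401, 407, 408, 404]
side 360 [410, 396, 407, 402, 410, 418, 346, 195, 190, 206, 189, 193, 207, 220, 216, 181, 157, 129, 138, 139, 134, 134, 131, 148, 147, 106, 86, 136, 120, 107, 94, 113, 102, 130, 93, 131, 133, 163, 177, 174, 167, 168, 329, 410, 413, 412, 413, 408, 399, 410]
side 362 [399, 415, 411, 401, 409, 419, 335, 182, 192, 197, 205, 208, 203, 214, 208, 200, 211, 192, 174, 172, 179, 178, 168, 17
[... 3348 characters left out ...]
, 77, 71, 70, 68, 62, 68, 74, 81, 103, 152, 176, 180, 184, 188, 189, 189, 192, 189, 186, 184, 182, 208, 298, 406, 458, 474, 470, 469, 468, 467, 467, 469, 466]
col 280 [462, 464, 467, 468, 464, 441, 358, 235, 124, 83, 83, 90, 108, 141, 164, 180, 186, 185, 184, 185, 186, 181, 186, 174, 146, 117, 100, 89, 80, 72, 71, 73, 76, 70, 71, 72, 71, 73, 68, 75, 74, 76]
col 240 [464, 462, 456, 460, 462, 458, 416, 315, 184, 93, 83, 91, 106, 140, 170, 190, 198, 196, 194, 194, 191, 195, 195, 195, 193, 194, 197, 196, 196, 200, 199, 200, 200, 205, 204, 204, 205, 206, 204, 206, 204, 205, 203, 209, 204, 202, 201, 201, 204, 203, 202, 200, 197, 198, 204, 206, 226, 298, 393, 449, 463, 467, 468, 466, 469, 471, 467]
```

Run:
```python
from h import *
C=np.array([.631,.0345])
w=pickle.load(open('wrist2.pkl','rb'));s=pickle.load(open('side2.pkl','rb'));sc=pickle.load(open('scene2.pkl','rb'))
V=w['pixels'].astype(int).sum(2)
print('w coaster v154',onplane(w,[(229.5,154),(327.2,154)],.008).round(4).tolist(),'near top corners',onplane(w,[(228,141),(329.5,141)],.008).round(4).tolist())
print('w jar base',onplane(w,[(254.3,154),(313.3,154)],.008).round(4).tolist())
for v in range(200,226,4): print(v,V[v,244:256].tolist(),V[v,302:318].tolist(), V[v,262:300:6].tolist())
print('s coaster v208',onplane(s,[(306.17,208),(341.7,208)],.008).round(4).tolist(),'jar base',onplane(s,[(314.5,208.7),(336.5,208.7)],.008).round(4).tolist())
b=lambda x,y:(274+(x-400+.5)/4-.5,152+(y+.5)/4-.5)
print('s jar top front',onplane(s,[b(568,170),b(654,172)],.064).round(4).tolist())
for n,c,seed,z in(('w',w,(280,235),.08),('s',s,(327,183),.079),('sc',sc,(309,231),.079)):
    k=blob(c,seed,(0,0,0),(180,255,36)); print(n,'cap x-ext',k.min(0),k.max(0),onplane(c,[(k.min(0)+k.max(0))/2],z-.004).round(4),onplane(c,[[k[:,0].min(),k[:,1].mean()],[k[:,0].max(),k[:,1].mean()]],z-.004).round(4).tolist())
```

```text
w coaster v154 [[0.5862, 0.0635], [0.6744, 0.0595]] near top corners [[0.5891, 0.0842], [0.6742, 0.0804]]
w jar base [[0.6086, 0.0624], [0.6618, 0.06]]
200 [472, 468, 471, 474, 470, 425, 288, 142, 82, 81, 85, 80] [77, 79, 81, 81, 80, 77, 101, 191, 285, 299, 222, 141, 126, 133, 135, 133] [85, 81, 86, 85, 76, 83, 86]
204 [471, 471, 472, 473, 473, 422, 279, 134, 98, 90, 91, 88] [87, 85, 84, 80, 78, 85, 80, 77, 97, 135, 176, 205, 224, 224, 229, 226] [86, 85, 84, 85, 89, 87, 82]
208 [472, 468, 468, 468, 450, 373, 236, 126, 105, 95, 90, 84] [85, 85, 85, 89, 85, 80, 80, 97, 155, 210, 227, 229, 226, 227, 223, 225] [85, 89, 87, 86, 84, 85, 90]
212 [474, 472, 475, 474, 469, 430, 324, 219, 177, 174, 171, 163] [153, 155, 156, 150, 150, 150, 154, 180, 212, 223, 225, 227, 225, 223, 228, 224] [157, 155, 155, 155, 154, 153, 152]
216 [475, 471, 471, 470, 472, 469, 437, 341, 237, 189, 189, 190] [157, 157, 161, 164, 164, 165, 197, 224, 227, 224, 228, 225, 225, 225, 224, 227] [190, 188, 178, 169, 178, 192, 192]
220 [469, 470, 468, 472, 470, 473, 470, 441, 354, 250, 192, 192] [165, 169, 167, 164, 165, 193, 220, 227, 225, 224, 225, 225, 226, 222, 221, 225] [188, 109, 88, 64, 88, 115, 187]
224 [474, 470, 471, 472, 472, 471, 471, 471, 448, 371, 261, 196] [186, 190, 182, 198, 286, 396, 450, 459, 454, 445, 442, 441, 440, 439, 434, 430] [40, 11, 15, 14, 14, 14, 47]
s coaster v208 [[0.5844, 0.0119], [0.6747, 0.0115]] jar base [[0.6054, 0.0096], [0.6613, 0.0093]]
s jar top front [[0.604, 0.0102], [0.656, 0.0084]]
w cap x-ext [259 221] [302 245] [[0.6313 0.0404]] [[0.6121, 0.0407], [0.6504, 0.039]]
s cap x-ext [319 176] [335 190] [[0.6327 0.0364]] [[0.613, 0.0351], [0.6522, 0.035]]
sc cap x-ext [301 224] [316 238] [[0.6309 0.0344]] [[0.623, 0.0189], [0.639, 0.0498]]
```

Run:
```python
from h import *
a=np.radians(-2.5); ex=np.array([np.cos(a),np.sin(a),0]);ey=np.array([-np.sin(a),np.cos(a),0]); C=np.array([.631,.0345,0])
def cross(row,thr,idx):  # subpixel crossings
    d=row-thr; return [i+d[i]/(d[i]-d[i+1])+idx for i in range(len(row)-1) if d[i]*d[i+1]<0]
def face(c,uv,yf):
    d=rays(c,[uv])[0];o=np.array(c['origin'])-C;t=(yf-o@ey)/(d@ey);p=o+t*d;return p@ex*1000,p[2]*1000
w=pickle.load(open('wrist2.pkl','rb'));s=pickle.load(open('side2.pkl','rb'))
V=cv2.GaussianBlur(w['pixels'],(1,5),0).astype(float).sum(2); U=cv2.GaussianBlur(s['pixels'],(1,3),0).astype(float).sum(2)
for v in (164,170,176,182): 
    l=cross(V[v,244:268],(V[v,244]+V[v,266])/2 if v<185 else 270,244)[-1]; r=cross(V[v,300:318],(V[v,300]+V[v,315])/2,300)[0]
    print('w',v,round(l,1),round(r,1),np.round(face(w,(l,v),.026),1),np.round(face(w,(r,v),.026),1))
for v in (198,201,204):
    print('s',v,[ (round(x,1),np.round(face(s,(x,v),-.026),1).tolist()) for x in cross(U[v,309:342],130,309)])
for v in (144,148,152,158,164,170,176): # coaster sides
    l=cross(V[v,220:245],330,220)[0]; r=cross(V[v,315:336],320,315)[-1]
    P=(np.c_[onplane(w,[(l,v),(r,v)],.008),[0,0]]-C)*1000; print('coaster',v,(P@ex).round(1),(P@ey).round(1))
for u in (260,270,280,290,300,306):
    m=cross(V[141+3:162,u],130,144)[0]; n=cross(V[138:148,u],135,138)[0]; k=cross(V[205:216,u],120,205)[0]
    P=(np.c_[onplane(w,[(u,m),(u,n)],.008),[0,0]]-C)*1000; Q=(np.r_[onplane(w,[(u,k)],.064)[0],0]-C)*1000
    print('edges',u,round(m,1),round(n,1),round(k,1),(P@ey).round(1),(Q@ey).round(1))
```

```text
w 164 251.4 310.8 [-26.   17.8] [27.2 17.8]
w 170 251.2 310.1 [-26.   23.8] [26.3 23.8]
w 176 250.9 309.5 [-26.1  29.7] [25.5 29.8]
w 182 250.6 309.3 [-26.1  35.6] [25.2 35.6]
s 198 [(np.float64(315.0), [-26.4, 50.0]), (np.float64(336.8), [26.6, 52.5])]
s 201 [(np.float64(314.8), [-26.0, 38.5]), (np.float64(336.7), [27.7, 41.0])]
s 204 [(np.float64(314.6), [-25.7, 26.8]), (np.float64(336.7), [29.1, 29.4])]
coaster 144 [-46.3  41.9] [43.3 43.2]
coaster 148 [-46.2  42. ] [37.  36.9]
coaster 152 [-46.3  42. ] [30.4 30.3]
coaster 158 [-46.2  41.9] [19.9 19.7]
coaster 164 [-46.2  42. ] [8.6 8.4]
coaster 170 [-46.2  42.1] [-3.6 -3.8]
coaster 176 [-45.9  42. ] [-16.9 -17. ]Traceback (most recent call last):
  File "<stdin>", line 18, in <module>
IndexError: list index out of range
```

The jar is within about 2 mm of centre and about 0.5° of the coaster's sides. One last check that the bystanders haven't moved, then I hand in.

Run:
```python
from h import *
from plant import arm
a=pickle.load(open('side.pkl','rb'))['pixels'].astype(int);b=pickle.load(open('side2.pkl','rb'))['pixels'].astype(int)
for n,(u,v,h) in dict(rj=(270,156,14),dish=(369,325,32),fan=(347,133,26)).items(): print(n,np.abs(a-b)[v-h:v+h,u-h:u+h].mean().round(1))
print(arm.current_time(),arm.current_finger_gap()); print(arm.finish_job())
```

```text
rj 5.1
dish 4.0
fan 31.4
23.0 0.08501161757585733
the job is handed in; nothing more can be done
None
```

The square jar was held upside down for 2.6 s, then set upright on the smaller wooden coaster and released, about 2 mm off centre and 0.5° off its sides; I handed in at 23 s with the round jar and dish unmoved, but the fan's patch of the side view had changed (31 against 4–5 for the others) and I did not look into whether it was the arm in view or the fan moving, though no planned motion went near it.

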